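Close up a board-test chamber and hold its panel down on the seal

TASK

First release the interlock: press the orange selector on the yellow box down, turn it clockwise from the red mark to the green mark while it is down, and let it spring back up there. Then turn the blue quarter-turn fastener on the chamber's access panel clockwise until its white slot lines up with the two red marks. Then press the sprung panel fully down against its frame and finish while still holding it there, with the slot still lined up, the selector still at green, and the things around left where they are.

Things in the scene. Friction and masses are not known exactly. Their poses are not given: they have to be found in the camera images.
- interlock: Fixed yellow box, 120 x 120 mm, 50 mm high with a dark top; carries the orange selector on its centre. Origin: centre of its underside; z up. On top, 42 mm from the centre, a red mark on its -x side and a green mark 60 degrees further clockwise seen from above.
- selector_grip (a point): Grip point of the orange selector, on its axis, 93 mm above the table when up. A disc 50 mm across, from 62 to 72 mm above the table, with a grip bar on top 46 mm long, 16 mm wide, its top 98 mm above the table. This point's x lies along the bar and turns with it, z up; the white pointer is on its -x end.
- plunger (a joint): How far the selector is pressed down, 0 to 0.008 m. Spring: 4 N at the start, 8 N fully down. A tooth blocks turning unless it is pressed more than about 4.5 mm; between the marks it stays caught down, at the green mark it springs up again when it is let go or raised.
- selector (a joint): Turn of the selector, rad, growing clockwise seen from above: 0 with the pointer at the red mark (start), 1.047 at the green mark; it stops at 1.10 and can spring up from about 0.9. Little friction (0.03 Nm).
- chamber: Fixed grey test chamber, 220 mm wide (y), from 95 mm before (-x) to 143 mm behind its origin; walls 75 mm high with a black seal on their rim, a rear deck 60 mm high. Origin: under the panel's middle, on the table; z up, the -x side is the panel's free edge.
- panel (a joint): Opening, rad, of the aluminium panel (182 x 216 x 6 mm) on a hinge along the chamber's y, 87.5 mm behind its origin, 66 mm above the table. 0 = fully down (top 84 mm above the table), 0.10 = sprung open (start; front edge 18 mm up). 5 N on the pad starts to move it, 9 N holds it down; it springs up when let go. It stops at about 0.08 unless the fastener's slot is lined up (crossbar under it).
- fastener (a joint): Turn of the fastener, rad, growing clockwise seen from above, range 0 to 2.1; starts between 0.15 and 0.6. 1.571 = slot lined up with the two red marks (parallel to the hinge); it does not stop there by itself. Friction 0.04 Nm.
- fastener_grip (a point): Grip point of the blue fastener, on its axis, 22 mm above a 40 mm steel washer (top 87 mm above the table with the panel down, 98 mm open), at (-30, +42) mm from the chamber's origin in its axes. Wing: bar 38 mm long, 13 mm wide, top 29 mm above the washer, on a 30 mm disc 4 mm thick; white slot along its top. x along the bar, turning with it; z up from the panel.
- press_pad (a point): Centre of the top of the black rubber press pad on the panel, 38 mm across, 4 mm thick, at (-45, -55) mm from the chamber's origin in the chamber's axes; 88 mm above the table with the panel fully down, about 13 mm more when open. A good place to press with closed fingers.
- screwdriver: Loose red screwdriver lying in front of (-x) the interlock box. Bystander.
- flux_jar: Loose small jar, 40 mm across, 45 mm high, behind (+x) the interlock box. Origin: centre of underside. Bystander.
- solder_spool: Loose spool, 48 mm across, 32 mm high, standing on the chamber's rear deck. Origin: centre of underside. Bystander.
- board: Loose green circuit board, 60 x 90 mm, 17 mm high with its parts, lying in front of the chamber. Origin: centre of underside. Bystander.
- parts_bin: Loose open green bin, 110 x 160 mm, 50 mm high, at the left. Origin: centre of underside. Bystander.
- multimeter: Loose yellow meter lying flat, 150 x 75 mm, 41 mm high, at the right. Origin: centre of underside. Bystander.
- tape_roll: Loose blue ring of tape, 90 mm across, 20 mm high, lying flat beyond the meter. Origin: centre of underside. Bystander.
Mind the look-alikes: they are no part of the job. What is shaped like the interlock but pink or purple is not meant.

How it is judged:
On the way, in this order (a step that is already met when the one before it is completed fails the run):
1. the selector is pressed down at least 4 mm (value of joint plunger above 0.004 m), for 0.1 s.
2. the selector has been turned to the green mark (past 0.85 rad) and has sprung back up (within 3 mm) (value of joint selector above 0.85 rad and value of joint plunger below 0.003 m), for 0.2 s.
3. the fastener's slot is lined up with the red marks within 0.2 rad (value of joint fastener between 1.371 and 1.771 rad), for 0.2 s.
At the end, for the whole second after the job is handed in: The fingers press on the panel (or its fastener) with more than 2 N and the panel is down within 0.02 rad (3.5 mm at its free edge), with the fastener's slot within 0.2 rad of the red marks, and the selector past 0.85 rad and up within 3 mm (all of step 2 and all of step 3 and value of joint panel below 0.02 rad and contact force between the fingers and panel above 2 N); the arm keeps its last pose, push and grip.
It fails at once if one of the seven loose bystanders is moved more than 25 mm (distance of any of screwdriver, flux_jar, solder_spool, board, parts_bin, multimeter, tape_roll from where it was at the start of the episode above 0.025 m).
It also fails if it takes over 67 s, if anything falls off the work surface, if the arm or the gripper's body presses on something with over 40 N, if the wrist force passes 120 N, or if a joint passes its speed limit or range.

ROBOT

A 6-joint arm with a two-finger parallel gripper is mounted at the origin on the work surface. World frame = base frame: x ahead of the robot, y to its left, z up, the work surface at z = 0. Lengths are in m, angles in rad, forces in N, time in s.
With the tool pointing down it reaches from about 0.375 to 0.975 m from the base axis. Payload 3.8 kg.
Tool frame: the origin (TCP) lies midway between the tips of the shut fingers; the grasp point (between the pads) lies 19 mm behind it; x points along the fingers, z is the direction in which the jaws open and shut, and the axes are right-handed (so a half turn about x gives the same grasp; the last joint's range is limited). The gripper opens to 85 mm and grips with 20 to 120 N. Pads are 22 mm wide; open, the fingers measure 114 mm over their backs; the gripper's body (76 mm by 85 mm) begins 54 mm behind the grasp point. The pads swing forward as they close: fully open they stand 13 mm farther back than shut.
Start: joints at [1.215, 0.264, 1.604, -0, 1.274, -0.037], TCP at [0.212, 0.641, 0.231] pointing down, gripper open.
Joint ranges: [-2.63, 2.63], [-0.94, 2.18], [0.31, 2.57], [-1.31, 4.45], [0, 2.66], [-2.55, 2.55]. Speed limits (rad/s): [2.57, 2.57, 3.14, 3.14, 3.14, 3.14].

INTERFACE

Orientations are given as a rotation vector (axis times angle).
In Python, from workcell import * gives the robot as it stands. The module is installed in compiled form; this text tells all that it offers.
- The arm moves only by the tool carry_out, never from a script. Its arguments are lists of equal length, an entry for each row: "offset": the shift along the tool's x, y, z in cm, a list of three; "delta_rot": the turn, a rotation vector about the tool's x, y, z in degrees, a list of three. A call has exactly 5 rows; each row shifts and turns the commanded pose from where the row before left it, along the tool's axes as they then stand; what a row does not reach is not made up. A row lasts 1/12 s, in which the tool goes at most 41.7 mm and 7.16 degrees, less where a joint would pass 70% of its speed; a pose out of reach is approached as far as the arm can. A call is refused whole if a number of a shift passes 4.17 or a number of a turn 7.16, either way. A call with a gripper value outside its range is refused whole. "fingers" is the opening, from -1 (shut) to 1 (fully open), set as the call begins (left out, the last holds). The fingers move at their own pace and stop on an object; "newtons" is the grip in N (left out, the last holds). Time passes only in rows, so rows that do not move let the fingers close, or fill a call up. It gives the time, the measured TCP pose, the force and the opening at its end, in the units of the state.
- read_state(): the state, without advancing time (a new reading comes with each control period).
- read_camera(name): name is "scene" or "top" or "wrist"; returns (picture, depth): 420x560x3 uint8, red, green, blue; 420x560 float32, m along the optical axis (not along the pixel's ray), 0 where there is no reading.
- get_calibration(name): a dict with "fx", "fy", "cx", "cy" (pixels), "R" (3x3) and "t" (3): a world point X has camera coordinates R X + t; the wrist camera has in their place "mount" (4x4, takes a point from camera to tool coordinates, whose origin is the TCP and whose axes are the tool frame's). Camera axes: x right, y down, z forward; pixel columns grow to the right and rows downward; lengths in m; the calibration is good to about 2 mm. A picture is of the moment at which its call begins: read the wrist's pose just before it. get_calibration takes no time and is no camera call.
- finish_job(): hands the job in, once; it reports no verdict.
The state is a dict: "time": time; "q": joint angles; "joint_vel": joint speeds; "joint_torque": joint torques, N m; "tool_pos": TCP position; "tcp_rot": TCP orientation; "wrist_force": force on the tool from outside, world axes, zero at the start; "torque": the same for the moment, N m; "width": opening from 0.0 (shut) to 1.0 (fully open).
Only numpy, scipy, OpenCV 4.12 (cv2) and the standard library are available. Lean on these libraries where they do the work, as an engineer would, in place of code of your own. Each camera call takes 0.05 s, during which the arm holds its last target. There are 200 camera calls.

## Working session

There is one attempt and no reset: what is moved stays moved. The work goes in short steps, Python scripts to look and compute and a tool call to move; the robot and the scene stay as the last step left them, time stands still between calls to the robot, and variables do not carry over. Pictures are saved under pics/ and viewed, about 8 in all and at most 12, crops included, and the job is handed in when it is done.

Besides the shell and the picture viewer there is one more tool, called after ">>>" as name(argument=value, ...), one argument or row to a line, values as JSON. carry_out: Moves the arm, as the interface text tells. Its arguments: {"type":"object","properties":{"offset":{"type":"array"},"delta_rot":{"type":"array"},"fingers":{"type":"number"},"newtons":{"type":"number"}},"required":["offset","delta_rot"]}

```bash
mkdir -p pics
cat > h.py <<'E'
from workcell import *
import numpy as np, cv2
from scipy.spatial.transform import Rotation as Ro
def cap(name,fn=None):
    s=read_state(); p,d=read_camera(name); c=get_calibration(name)
    if 'mount' in c:
        M=np.array(c['mount']); T=np.eye(4); T[:3,:3]=Ro.from_rotvec(s['tcp_rot']).as_matrix(); T[:3,3]=s['tool_pos']; W=T@M
    else:
        W=np.eye(4); R=np.array(c['R']); W[:3,:3]=R.T; W[:3,3]=-R.T@np.array(c['t'])
    v,u=np.mgrid[:420,:560]
    P=np.stack([(u-c['cx'])/c['fx']*d,(v-c['cy'])/c['fy']*d,d],-1)@W[:3,:3].T+W[:3,3]
    P[d==0]=np.nan
    if fn: cv2.imwrite('pics/%s.png'%fn,p[:,:,::-1]); np.savez('pics/%s.npz'%fn,p=p,P=P)
    return p,P
E
python3 - <<'E'
from h import *
cap('top','top0');cap('scene','scene0')
s=read_state();print(s)
print(np.round(Ro.from_rotvec(s['tcp_rot']).as_matrix(),3))
E
```

```text
{'time': 0.1, 'q': array([ 1.21509914e+00,  2.64657008e-01,  1.60523560e+00, -2.24081476e-06,
        1.27371507e+00, -3.69081450e-02]), 'joint_vel': array([-0.0003786 , -0.00181599, -0.00023722, -0.00132825,  0.0010361 ,
       -0.0001316 ]), 'joint_torque': array([-3.49401271e-04, -5.16701353e+01, -3.68590665e+01, -1.35781047e-04,
        6.17129277e-03, -1.03046335e-05]), 'tool_pos': array([0.21133311, 0.64036636, 0.23010155]), 'tcp_rot': array([-0.97240055,  1.34503197,  0.9705413 ]), 'wrist_force': array([-0.05506559, -0.1914095 ,  1.21887983]), 'torque': array([-0.02529448, -0.0336547 ,  0.00371599]), 'width': 0.9995805327404502}
[[-0.001 -0.95   0.313]
 [-0.002  0.313  0.95 ]
 [-1.     0.    -0.002]]
```

View pics/top0.png

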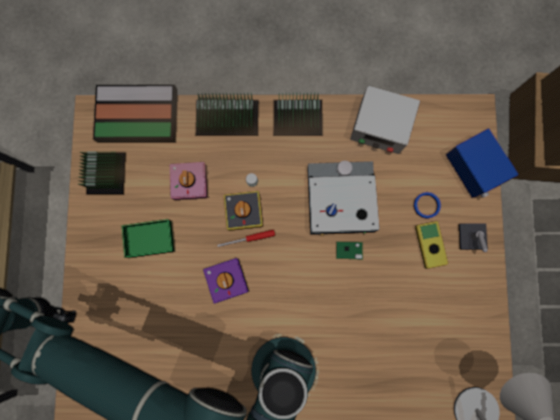

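View pics/scene0.png

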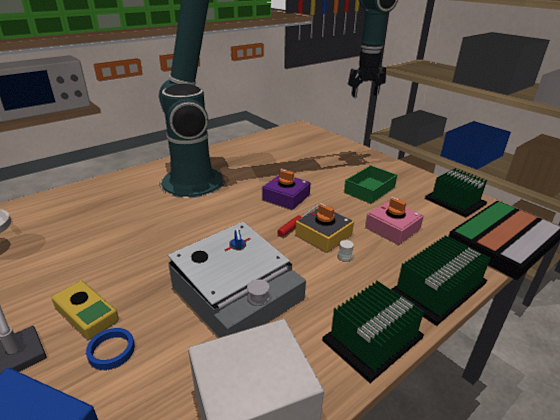

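The top view shows three interlock-shaped boxes: pink at (188,180), purple at (226,280), and one with a yellow body and dark top at (243,210). Only the last fits the description. The chamber is at (343,205), with the blue fastener at (332,210) and the pad at (361,214). I'll confirm in one enlarged crop and measure.

Run:
```python
from h import *
z=np.load('pics/top0.npz');p,P=z['p'],z['P']
a=cv2.resize(p[180:242,212:275],(390,384),interpolation=cv2.INTER_CUBIC)
b=cv2.resize(p[150:245,300:385],(390,436),interpolation=cv2.INTER_CUBIC)
o=np.zeros((436,790,3),np.uint8);o[:384,:390]=a;o[:,400:]=b
cv2.imwrite('pics/crop1.png',o[:,:,::-1])
def pr(n,m):
    q=P[m];q=q[~np.isnan(q[:,0])]; print(n,len(q),np.round(q.mean(0),4),np.round(np.median(q,0),4)); return q
h=cv2.cvtColor(p,cv2.COLOR_RGB2HSV).astype(int)
v,u=np.mgrid[:420,:560]
box=lambda a,b,c,d:(u>=a)&(u<b)&(v>=c)&(v<d)
or_=(h[...,0]>5)&(h[...,0]<18)&(h[...,1]>170)&(h[...,2]>80)
pr('sel',box(230,257,197,224)&or_&(P[...,2]>.085))
pr('blue',box(318,345,198,224)&(h[...,0]>100)&(h[...,0]<130)&(h[...,1]>120))
pr('pad',box(352,372,205,224)&(h[...,2]<45))
m=box(215,270,185,235)&(P[...,2]>.04)&(P[...,2]<.055)
q=pr('box',m);print('rect',cv2.minAreaRect(q[:,:2].astype(np.float32)))
m=box(300,385,170,240)&(P[...,2]>.078)&(P[...,2]<.108)
q=pr('panel',m);print('rect',cv2.minAreaRect(q[:,:2].astype(np.float32)))
```

```text
sel 28 [0.5342 0.1351 0.0972] [0.5342 0.1337 0.0976]
blue 29 [ 0.5148 -0.1553  0.1069] [ 0.5152 -0.1575  0.1029]
pad 65 [ 0.5048 -0.2513  0.1018] [ 0.5046 -0.2512  0.102 ]
box 853 [0.5245 0.1338 0.0504] [0.5228 0.1307 0.0508]
rect ((0.5267642140388489, 0.1354924738407135), (0.12105564773082733, 0.12010616064071655), 6.435564994812012)
panel 3603 [ 0.5429 -0.1968  0.0937] [ 0.5428 -0.1986  0.0938]
rect ((0.551956832408905, -0.19579097628593445), (0.20244614779949188, 0.21914879977703094), 2.221804141998291)
```

View pics/crop1.png

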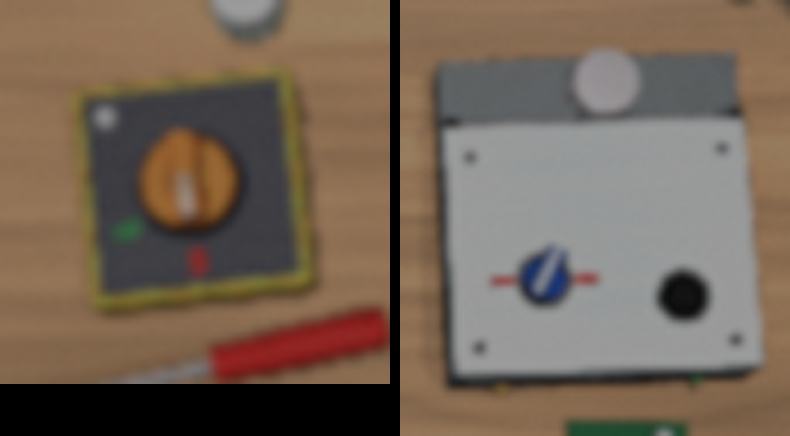

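The crop confirms it: yellow body, dark top, red mark towards -x and green mark clockwise of it, with the pointer at red. The fastener slot is tilted about 30° from the chamber's x axis. Now I'll move above the selector.

>>> carry_out(
  offset=[
    [0,-3.05,-2.54],
    [0,-3.05,-2.54],
    [0,-3.05,-2.54],
    [0,-3.05,-2.54],
    [0,-3.05,-2.54],
  ],
  delta_rot=[
    [0,0,0],
    [0,0,0],
    [0,0,0],
    [0,0,0],
    [0,0,0],
  ],
)

```text
time: 0.52
tool_pos: [0.3168, 0.4707, 0.2306]
tcp_rot: [-0.972, 1.344, 0.972]
wrist_force: [0.2, 0.7, 0.4]
width: 1.004
```

>>> carry_out(
  offset=[
    [0,-3.05,-2.54],
    [0,-3.05,-2.54],
    [0,-3.05,-2.54],
    [0,-3.05,-2.54],
    [0,-3.05,-2.54],
  ],
  delta_rot=[
    [0,0,0],
    [0,0,0],
    [0,0,0],
    [0,0,0],
    [0,0,0],
  ],
)

```text
time: 0.93
tool_pos: [0.4219, 0.3023, 0.2309]
tcp_rot: [-0.971, 1.344, 0.971]
wrist_force: [1.0, -0.3, 0.0]
width: 0.999
```

>>> carry_out(
  offset=[
    [0,-3.05,-2.54],
    [0,-3.05,-2.54],
    [0,-3.05,-2.54],
    [0,-3.05,-2.54],
    [0,-3.05,-2.54],
  ],
  delta_rot=[
    [0,0,0],
    [0,0,0],
    [0,0,0],
    [0,0,0],
    [0,0,0],
  ],
)

```text
time: 1.35
tool_pos: [0.5269, 0.1339, 0.231]
tcp_rot: [-0.971, 1.344, 0.971]
wrist_force: [0.3, 0.6, -0.2]
width: 1.0
```

>>> carry_out(
  offset=[
    [0,0,0],
    [0,0,0],
    [0,0,0],
    [0,0,0],
    [0,0,0],
  ],
  delta_rot=[
    [-4.92,0,0],
    [-4.92,0,0],
    [-4.92,0,0],
    [-4.92,0,0],
    [-4.92,0,0],
  ],
)

```text
time: 1.77
tool_pos: [0.5263, 0.1354, 0.2306]
tcp_rot: [-1.292, 1.154, 1.294]
wrist_force: [0.4, 0.4, 0.1]
width: 0.996
```

```bash
cat > meas.py <<'E'
from h import *
p,P=cap('wrist','w1')
h=cv2.cvtColor(p,cv2.COLOR_RGB2HSV).astype(int)
m=(h[...,0]>4)&(h[...,0]<18)&(h[...,1]>150)&(P[...,2]>.088)&(P[...,2]<.115)&(np.hypot(P[...,0]-.527,P[...,1]-.135)<.05)
q=P[m];print(len(q),'z',np.round(np.median(q[:,2]),4))
(c,s,a)=cv2.minAreaRect(q[:,:2].astype(np.float32));print('bar',c,s,a)
m=(P[...,2]>.044)&(P[...,2]<.056);q=P[m&(np.hypot(P[...,0]-.527,P[...,1]-.135)<.1)]
print(len(q),cv2.minAreaRect(q[:,:2].astype(np.float32)))
s=read_state();R=Ro.from_rotvec(s['tcp_rot']).as_matrix();print(s['tool_pos'],'jaw yaw',np.degrees(np.arctan2(R[1,2],R[0,2])),R[:,0])
E
python3 meas.py
```

```text
756 z 0.0979
bar (0.5236932635307312, 0.13667522370815277) (0.04589621722698212, 0.015965240076184273) 7.075126647949219
11076 ((0.5439050793647766, 0.1391504406929016), (0.16012397408485413, 0.12016426771879196), 6.673394680023193)
[0.52625706 0.13548101 0.23067698] jaw yaw 96.76269308505533 [-1.09912789e-03 -2.19435302e-04 -9.99999372e-01]
```

View pics/w1.png

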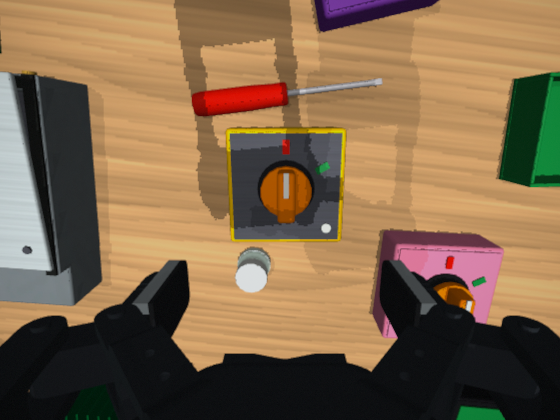

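The wrist view shows the selector at (286,190), pointer up at red, green mark at (324,168), and the jar at (253,270). The bar's measured size matches the description. Descending to grip it.

>>> carry_out(
  offset=[
    [2,0.24,0.15],
    [2,0,0],
    [2,0,0],
    [2,0,0],
    [2,0,0],
  ],
  delta_rot=[
    [0,0,0],
    [0,0,0],
    [0,0,0],
    [0,0,0],
    [0,0,0],
  ],
  fingers=0.2,
)

```text
time: 2.23
tool_pos: [0.5236, 0.137, 0.1301]
tcp_rot: [-1.289, 1.156, 1.289]
wrist_force: [0.2, 0.3, 0.4]
width: 0.6
```

>>> carry_out(
  offset=[
    [1.3,0,0],
    [1.3,0,0],
    [1.3,0,0],
    [1.3,0,0],
    [0,0,0],
  ],
  delta_rot=[
    [0,0,0],
    [0,0,0],
    [0,0,0],
    [0,0,0],
    [0,0,0],
  ],
)

```text
time: 2.65
tool_pos: [0.5213, 0.1365, 0.0761]
tcp_rot: [-1.287, 1.161, 1.293]
wrist_force: [-0.5, -0.6, 0.4]
width: 0.605
```

>>> carry_out(
  offset=[
    [0,0,0],
    [0,0,0],
    [0,0,0],
    [0,0,0],
    [0,0,0],
  ],
  delta_rot=[
    [0,0,0],
    [0,0,0],
    [0,0,0],
    [0,0,0],
    [0,0,0],
  ],
  fingers=-1,
  newtons=40,
)

```text
time: 3.07
tool_pos: [0.5249, 0.1368, 0.0805]
tcp_rot: [-1.291, 1.154, 1.289]
wrist_force: [-0.4, -2.2, 1.9]
width: 0.181
```

>>> carry_out(
  offset=[
    [0,0,0],
    [0,0,0],
    [0,0,0],
    [0,0,0],
    [0,0,0],
  ],
  delta_rot=[
    [0,0,0],
    [0,0,0],
    [0,0,0],
    [0,0,0],
    [0,0,0],
  ],
)

```text
time: 3.48
tool_pos: [0.5249, 0.1369, 0.0798]
tcp_rot: [-1.291, 1.154, 1.289]
wrist_force: [1.7, -3.8, 3.3]
width: 0.175
```

>>> carry_out(
  offset=[
    [0.22,0,0],
    [0.22,0,0],
    [0.22,0,0],
    [0.2,0,0],
    [0,0,0],
  ],
  delta_rot=[
    [0,0,0],
    [0,0,0],
    [0,0,0],
    [0,0,0],
    [0,0,0],
  ],
)

```text
time: 3.9
tool_pos: [0.525, 0.1369, 0.0724]
tcp_rot: [-1.291, 1.154, 1.289]
wrist_force: [-1.3, -6.0, 14.6]
width: 0.173
```

>>> carry_out(
  offset=[
    [0,0,0],
    [0,0,0],
    [0,0,0],
    [0,0,0],
    [0,0,0],
  ],
  delta_rot=[
    [0,0,0],
    [0,0,0],
    [0,0,0],
    [0,0,0],
    [0,0,0],
  ],
)

```text
time: 4.32
tool_pos: [0.5249, 0.1369, 0.0724]
tcp_rot: [-1.291, 1.154, 1.289]
wrist_force: [-2.0, -5.5, 14.0]
width: 0.171
```

>>> carry_out(
  offset=[
    [0,0,0],
    [0,0,0],
    [0,0,0],
    [0,0,0],
    [0,0,0],
  ],
  delta_rot=[
    [5,0,0],
    [5,0,0],
    [5,0,0],
    [5,0,0],
    [5,0,0],
  ],
)

```text
time: 4.73
tool_pos: [0.525, 0.1367, 0.0724]
tcp_rot: [-0.964, 1.346, 0.962]
wrist_force: [-2.3, -6.4, 14.2]
width: 0.174
```

>>> carry_out(
  offset=[
    [0,0,0],
    [0,0,0],
    [0,0,0],
    [0,0,0],
    [0,0,0],
  ],
  delta_rot=[
    [5,0,0],
    [5,0,0],
    [5,0,0],
    [5,0,0],
    [5,0,0],
  ],
)

```text
time: 5.15
tool_pos: [0.525, 0.1366, 0.0724]
tcp_rot: [-0.63, 1.477, 0.628]
wrist_force: [-1.5, -6.8, 13.8]
width: 0.175
```

>>> carry_out(
  offset=[
    [0,0,0],
    [0,0,0],
    [0,0,0],
    [0,0,0],
    [0,0,0],
  ],
  delta_rot=[
    [5,0,0],
    [4.5,0,0],
    [0,0,0],
    [0,0,0],
    [0,0,0],
  ],
)

```text
time: 5.57
tool_pos: [0.5249, 0.1366, 0.0724]
tcp_rot: [-0.504, 1.51, 0.502]
wrist_force: [-2.1, -6.2, 13.6]
width: 0.175
```

Turned. I'll raise to let it spring up, then open and retreat straight up.

>>> carry_out(
  offset=[
    [-0.3,0,0],
    [-0.3,0,0],
    [-0.3,0,0],
    [0,0,0],
    [0,0,0],
  ],
  delta_rot=[
    [0,0,0],
    [0,0,0],
    [0,0,0],
    [0,0,0],
    [0,0,0],
  ],
)

```text
time: 5.98
tool_pos: [0.5248, 0.1365, 0.0799]
tcp_rot: [-0.504, 1.51, 0.502]
wrist_force: [2.3, -5.6, 2.7]
width: 0.174
```

>>> carry_out(
  offset=[
    [0,0,0],
    [0,0,0],
    [0,0,0],
    [0,0,0],
    [0,0,0],
  ],
  delta_rot=[
    [0,0,0],
    [0,0,0],
    [0,0,0],
    [0,0,0],
    [0,0,0],
  ],
  fingers=0.2,
)

```text
time: 6.4
tool_pos: [0.5234, 0.1373, 0.0791]
tcp_rot: [-0.503, 1.513, 0.504]
wrist_force: [0.1, -0.3, 0.1]
width: 0.6
```

>>> carry_out(
  offset=[
    [-2,0,0],
    [-3,0,0],
    [-4,0,0],
    [-4,0,0],
    [-2,0,0],
  ],
  delta_rot=[
    [0,0,0],
    [0,0,0],
    [0,0,0],
    [0,0,0],
    [0,0,0],
  ],
)

```text
time: 6.82
tool_pos: [0.5261, 0.1378, 0.235]
tcp_rot: [-0.503, 1.505, 0.503]
wrist_force: [0.7, -0.2, 0.8]
width: 0.601
```

```bash
sed -i "s/'w1'/'w2'/" meas.py; python3 meas.py
```

```text
734 z 0.0979
bar (0.5241215229034424, 0.1375119388103485) (0.01563417725265026, 0.04497881606221199) 36.593082427978516
10808 ((0.5442060828208923, 0.1392364799976349), (0.15969079732894897, 0.12002290785312653), 6.6494903564453125)
[0.52801757 0.13816216 0.23840996] jaw yaw 36.84580906810892 [ 0.01204118  0.00293084 -0.99992321]
```

Selector checks out: turned 60.5° and up (z 0.098). Next, above the fastener.

>>> carry_out(
  offset=[
    [0,-2.85,-2.26],
    [0,-2.85,-2.26],
    [0,-2.85,-2.26],
    [0,-2.85,-2.26],
    [0,-2.85,-2.26],
  ],
  delta_rot=[
    [0,0,0],
    [0,0,0],
    [0,0,0],
    [0,0,0],
    [0,0,0],
  ],
)

```text
time: 7.28
tool_pos: [0.5184, -0.0459, 0.2292]
tcp_rot: [-0.504, 1.512, 0.504]
wrist_force: [-0.5, -0.1, -0.1]
width: 0.6
```

>>> carry_out(
  offset=[
    [0,-2.85,-2.26],
    [0,-2.85,-2.26],
    [0,-2.85,-2.26],
    [0,0,0],
    [0,0,0],
  ],
  delta_rot=[
    [0,0,0],
    [0,0,0],
    [0,0,0],
    [-6,0,0],
    [-6,0,0],
  ],
)

```text
time: 7.7
tool_pos: [0.5155, -0.156, 0.229]
tcp_rot: [-0.666, 1.467, 0.667]
wrist_force: [-0.8, 0.2, -0.4]
width: 0.596
```

>>> carry_out(
  offset=[
    [0,0,0],
    [0,0,0],
    [0,0,0],
    [0,0,0],
    [0,0,0],
  ],
  delta_rot=[
    [-6,0,0],
    [-6,0,0],
    [0,0,0],
    [0,0,0],
    [0,0,0],
  ],
)

```text
time: 8.12
tool_pos: [0.5159, -0.1536, 0.2293]
tcp_rot: [-0.824, 1.409, 0.825]
wrist_force: [0.1, 0.3, -0.6]
width: 0.604
```

```bash
cat > meas2.py <<'E'
from h import *
import sys
p,P=cap('wrist',sys.argv[1])
s=read_state();R=Ro.from_rotvec(s['tcp_rot']).as_matrix();print(s['tool_pos'],'jaw yaw',np.degrees(np.arctan2(R[1,2],R[0,2])),R[:,0])
near=np.hypot(P[...,0]-.516,P[...,1]+.154)<.045
h=cv2.cvtColor(p,cv2.COLOR_RGB2HSV).astype(int)
for lo in (.117,.121):
    q=P[near&(P[...,2]>lo)&(P[...,2]<.14)];print(len(q),np.median(q[:,2]),cv2.minAreaRect(q[:,:2].astype(np.float32)))
m=near&((h[...,0]<8)|(h[...,0]>172))&(h[...,1]>130)&(h[...,2]>60);q=P[m];print('red',len(q))
if len(q)>10: print(cv2.minAreaRect(q[:,:2].astype(np.float32)))
v=h[...,2]; m=(v<45)&(np.hypot(P[...,0]-.505,P[...,1]+.251)<.03)&(P[...,2]>.085);q=P[m];print('pad',len(q))
if len(q)>10: print(cv2.minEnclosingCircle(q[:,:2].astype(np.float32)),np.median(q[:,2]))
E
python3 meas2.py w3
```

```text
[ 0.51593724 -0.15362939  0.22942091] jaw yaw 60.73290871342391 [-3.58704591e-04  2.09707078e-04 -9.99999914e-01]
770 0.12753298940089408 ((0.5169822573661804, -0.15436215698719025), (0.013342374935746193, 0.03921488672494888), 63.49687194824219)
744 0.1276111999821416 ((0.517061710357666, -0.15437735617160797), (0.013108241371810436, 0.03907788172364235), 62.99635314941406)
red 216
((0.514453113079071, -0.15532182157039642), (0.006006199400871992, 0.07526718080043793), 1.9669545888900757)
pad 1252
((0.5028290748596191, -0.2514907419681549), 0.01904311217367649) 0.10138841213336955
```

View pics/w3.png

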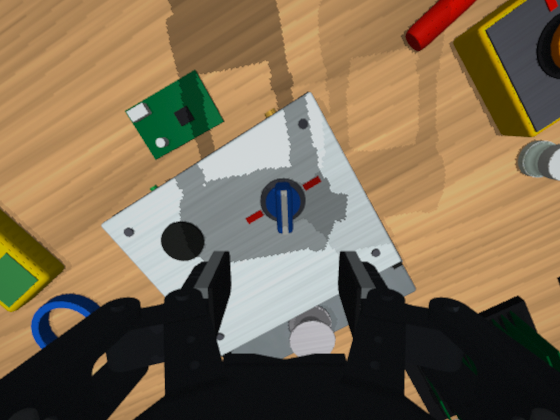

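The wrist view shows the fastener at (284,203), red marks at (254,217) and (312,184), and the pad at (183,240). The fastener is at about 0.505 rad, so it needs about +61°. I'll tilt the tool 0.1 rad to match the open panel's normal, then descend.

>>> carry_out(
  offset=[
    [0,0,0],
    [0,0,0],
    [0,-1.02,0.46],
    [2.2,0,0],
    [2,0,0],
  ],
  delta_rot=[
    [-2.4,0,0],
    [0,2.77,5.0],
    [0,0,0],
    [0,0,0],
    [0,0,0],
  ],
)

```text
time: 8.58
tool_pos: [0.526, -0.1547, 0.1874]
tcp_rot: [-0.831, 1.479, 0.905]
wrist_force: [0.1, 0.5, -1.4]
width: 0.6
```

>>> carry_out(
  offset=[
    [2,0,0],
    [2,0,0],
    [2,0,0],
    [1,0,0],
    [0,0,0],
  ],
  delta_rot=[
    [0,0,0],
    [0,0,0],
    [0,0,0],
    [0,0,0],
    [0,0,0],
  ],
)

```text
time: 9.0
tool_pos: [0.5143, -0.154, 0.1143]
tcp_rot: [-0.825, 1.486, 0.912]
wrist_force: [-0.4, -0.8, -0.1]
width: 0.602
```

>>> carry_out(
  offset=[
    [0,0,0],
    [0,0,0],
    [0,0,0],
    [0,0,0],
    [0,0,0],
  ],
  delta_rot=[
    [0,0,0],
    [0,0,0],
    [0,0,0],
    [0,0,0],
    [0,0,0],
  ],
)

```text
time: 9.42
tool_pos: [0.5169, -0.155, 0.1183]
tcp_rot: [-0.829, 1.482, 0.908]
wrist_force: [0.4, 0.3, -0.2]
width: 0.6
```

Run:
```python
from h import *
s=read_state();R=Ro.from_rotvec(s['tcp_rot']).as_matrix();print(s['tool_pos'],R.round(3),s['wrist_force'])
cap('wrist','w4')
```

```text
[ 0.51687007 -0.15503444  0.11826867] [[-0.097 -0.889  0.448]
 [-0.004  0.451  0.893]
 [-0.995  0.085 -0.048]] [ 0.3545815   0.33083161 -0.22192433]
```

View pics/w4.png

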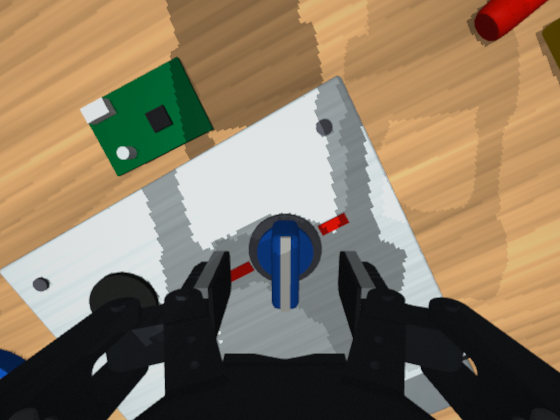

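The bar sits centred between the fingers at (286,265), aligned with them. Going 11 mm further down, then gripping.

>>> carry_out(
  offset=[
    [0.4,0.1,0],
    [0.4,0,0],
    [0.3,0,0],
    [0,0,0],
    [0,0,0],
  ],
  delta_rot=[
    [0,0,0],
    [0,0,0],
    [0,0,0],
    [0,0,0],
    [0,0,0],
  ],
)

```text
time: 9.88
tool_pos: [0.5135, -0.1542, 0.1057]
tcp_rot: [-0.827, 1.484, 0.91]
wrist_force: [-0.2, 0.0, -0.1]
width: 0.598
```

>>> carry_out(
  offset=[
    [0,0,0],
    [0,0,0],
    [0,0,0],
    [0,0,0],
    [0,0,0],
  ],
  delta_rot=[
    [0,0,0],
    [0,0,0],
    [0,0,0],
    [0,0,0],
    [0,0,0],
  ],
  fingers=-1,
  newtons=30,
)

```text
time: 10.3
tool_pos: [0.5144, -0.1541, 0.1065]
tcp_rot: [-0.828, 1.483, 0.909]
wrist_force: [0.7, 1.2, 1.3]
width: 0.145
```

>>> carry_out(
  offset=[
    [0,0,0],
    [0,0,0],
    [0,0,0],
    [0,0,0],
    [0,0,0],
  ],
  delta_rot=[
    [0,0,0],
    [0,0,0],
    [0,0,0],
    [0,0,0],
    [0,0,0],
  ],
)

```text
time: 10.72
tool_pos: [0.5143, -0.1542, 0.1065]
tcp_rot: [-0.828, 1.483, 0.909]
wrist_force: [1.8, 2.9, 1.7]
width: 0.144
```

>>> carry_out(
  offset=[
    [0,0,0],
    [0,0,0],
    [0,0,0],
    [0,0,0],
    [0,0,0],
  ],
  delta_rot=[
    [5.1,0,0],
    [5.1,0,0],
    [5.1,0,0],
    [5.1,0,0],
    [5.1,0,0],
  ],
)

```text
time: 11.13
tool_pos: [0.5147, -0.1536, 0.1065]
tcp_rot: [-0.495, 1.604, 0.542]
wrist_force: [3.1, 5.1, 1.0]
width: 0.142
```

>>> carry_out(
  offset=[
    [0,0,0],
    [0,0,0],
    [0,0,0],
    [0,0,0],
    [0,0,0],
  ],
  delta_rot=[
    [5.1,0,0],
    [5.1,0,0],
    [5.1,0,0],
    [5.1,0,0],
    [5.1,0,0],
  ],
)

```text
time: 11.55
tool_pos: [0.5153, -0.1534, 0.1064]
tcp_rot: [-0.16, 1.661, 0.172]
wrist_force: [5.0, 6.3, 0.8]
width: 0.144
```

>>> carry_out(
  offset=[
    [0,0,0],
    [0,0,0],
    [0,0,0],
    [0,0,0],
    [0,0,0],
  ],
  delta_rot=[
    [5.1,0,0],
    [5.1,0,0],
    [0,0,0],
    [0,0,0],
    [0,0,0],
  ],
)

```text
time: 11.97
tool_pos: [0.5156, -0.1533, 0.1064]
tcp_rot: [-0.028, 1.667, 0.028]
wrist_force: [4.6, 6.6, 0.1]
width: 0.147
```

>>> carry_out(
  offset=[
    [0,0,0],
    [0,0,0],
    [0,0,0],
    [0,0,0],
    [0,0,0],
  ],
  delta_rot=[
    [0,0,0],
    [0,0,0],
    [0,0,0],
    [0,0,0],
    [0,0,0],
  ],
  fingers=0.2,
)

```text
time: 12.38
tool_pos: [0.5137, -0.1547, 0.1061]
tcp_rot: [-0.03, 1.671, 0.026]
wrist_force: [0.2, 0.6, -0.8]
width: 0.6
```

>>> carry_out(
  offset=[
    [-2,0,0],
    [-3,0,0],
    [-3,0,0],
    [-3,0,0],
    [0,0,0],
  ],
  delta_rot=[
    [0,0,0],
    [0,0,0],
    [0,0,0],
    [0,0,0],
    [0,0,0],
  ],
)

```text
time: 12.8
tool_pos: [0.5291, -0.1554, 0.223]
tcp_rot: [-0.033, 1.659, 0.023]
wrist_force: [0.5, -0.1, 1.3]
width: 0.599
```

```bash
python3 meas2.py w5
```

```text
[ 0.52779175 -0.15505153  0.22018674] jaw yaw 2.013766175812855 [-0.09153647 -0.00669447 -0.99577922]
813 0.1276264650218522 ((0.5175686478614807, -0.15425235033035278), (0.012918161228299141, 0.03772548586130142), 2.4416439533233643)
796 0.12764686698799976 ((0.5177063345909119, -0.1542523354291916), (0.012822018004953861, 0.03781203180551529), 1.7393790483474731)
red 158
((0.5145373344421387, -0.1550184190273285), (0.004578066989779472, 0.0742357075214386), 1.9079482555389404)
pad 1117
((0.5033076405525208, -0.2517426908016205), 0.019311448559165) 0.10126992805709373
```

View pics/w5.png

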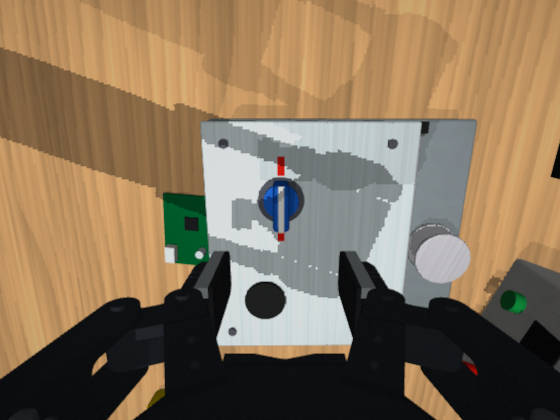

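The slot at (281,208) is in line with the red marks, within about 0.5° (0.01 rad). I'll shut the fingers, level the tool and go above the pad at (265,299).

>>> carry_out(
  offset=[
    [0,0,0],
    [0,-3.19,-0.94],
    [0,-3.19,-0.94],
    [0,-3.19,-0.94],
    [0,0,0],
  ],
  delta_rot=[
    [0,-5.73,0],
    [0,0,0],
    [0,0,0],
    [0,0,0],
    [0,0,0],
  ],
  fingers=-1,
)

```text
time: 13.27
tool_pos: [0.4978, -0.2549, 0.2143]
tcp_rot: [-0.027, 1.573, 0.023]
wrist_force: [0.3, 0.9, 0.1]
width: -0.001
```

>>> carry_out(
  offset=[
    [3,0,0],
    [3,0,0],
    [2,0,0],
    [1.5,0,0],
    [0,0,0],
  ],
  delta_rot=[
    [0,0,0],
    [0,0,0],
    [0,0,0],
    [0,0,0],
    [0,0,0],
  ],
)

```text
time: 13.68
tool_pos: [0.4963, -0.2483, 0.1152]
tcp_rot: [-0.024, 1.579, 0.032]
wrist_force: [0.8, 0.7, -0.9]
width: 0.001
```

>>> carry_out(
  offset=[
    [0,0,0],
    [0,0,0],
    [0,0,0],
    [0,0,0],
    [0,0,0],
  ],
  delta_rot=[
    [0,0,0],
    [0,0,0],
    [0,0,0],
    [0,0,0],
    [0,0,0],
  ],
)

```text
time: 14.1
tool_pos: [0.5011, -0.251, 0.1221]
tcp_rot: [-0.029, 1.568, 0.027]
wrist_force: [0.3, 0.2, 0.2]
width: 0.001
```

>>> carry_out(
  offset=[
    [0.8,0,0],
    [0.8,0,0],
    [0.6,0,0],
    [0.6,0,0],
    [0.4,0,0],
  ],
  delta_rot=[
    [0,0,0],
    [0,0,0],
    [0,0,0],
    [0,0,0],
    [0,0,0],
  ],
)

```text
time: 14.52
tool_pos: [0.4983, -0.2508, 0.0882]
tcp_rot: [-0.028, 1.575, 0.028]
wrist_force: [-9.5, -1.2, 11.3]
width: 0.003
```

>>> carry_out(
  offset=[
    [0.1,0,0],
    [0.1,0,0],
    [0,0,0],
    [0,0,0],
    [0,0,0],
  ],
  delta_rot=[
    [0,0,0],
    [0,0,0],
    [0,0,0],
    [0,0,0],
    [0,0,0],
  ],
)

```text
time: 14.93
tool_pos: [0.4983, -0.2508, 0.0879]
tcp_rot: [-0.028, 1.575, 0.028]
wrist_force: [-10.9, 0.9, 16.1]
width: 0.002
```

The force is rising steeply at z 0.088, so the panel is seated. One check before handing in.

Run:
```python
from h import *
p,P=cap('wrist','w6')
near=np.hypot(P[...,0]-.515,P[...,1]+.154)<.04
q=P[near&(P[...,2]>.105)&(P[...,2]<.13)];print('wing',len(q),np.median(q[:,2]) if len(q) else '',cv2.minAreaRect(q[:,:2].astype(np.float32)) if len(q)>5 else '')
p2,P2=cap('scene','s6')
for n,X in (('wrist',P),('scene',P2)):
    m=(X[...,0]>.465)&(X[...,0]<.62)&(X[...,1]>-.125)&(X[...,1]<-.105)&(X[...,2]>.07)&(X[...,2]<.11)
    q=X[m];print(n,len(q),'slope,z@hinge-end',np.polyfit(q[:,0],q[:,2],1) if len(q)>9 else '',np.median(q[:,2]) if len(q) else '')
m=(np.hypot(P2[...,0]-.524,P2[...,1]-.137)<.03)&(P2[...,2]>.08);print('sel top z',np.nanpercentile(P2[m][:,2],95))
s=read_state();print(s['time'],s['wrist_force'],s['tool_pos'])
cv2.imwrite('pics/s6c.png',cv2.resize(p2[160:340,150:420],(780,520),interpolation=cv2.INTER_CUBIC)[:,:,::-1])
```

```text
wing 3895 0.11608083250352853 ((0.5121994614601135, -0.15848515927791595), (0.013377314433455467, 0.031052932143211365), 1.854970097541809)
wrist 0 slope,z@hinge-end  
scene 306 slope,z@hinge-end [-0.0026887  0.085123 ] 0.08361961176014304
sel top z 0.09838539363246876
15.0333 [-9.7521585   1.10502215 16.28248413] [ 0.49832131 -0.2507774   0.08788351]
```

View pics/s6c.png

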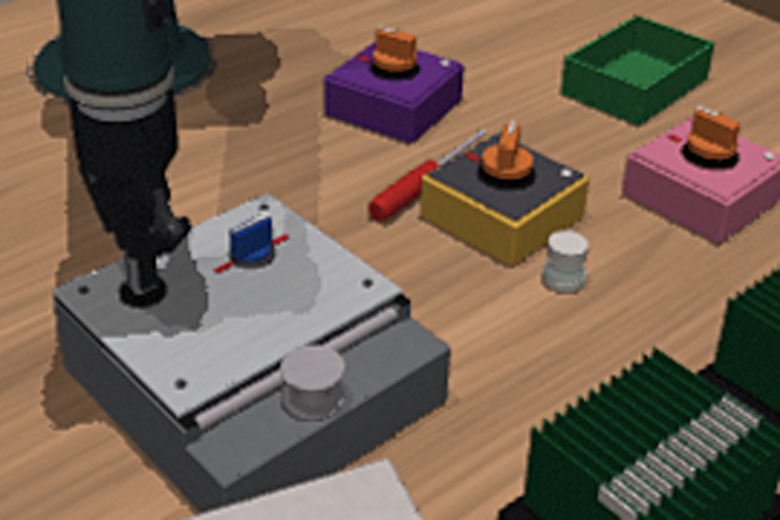

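The scene crop shows the fingers on the pad at (143,292), the panel flat (slope 0.003), and the fastener at (250,238) in line with its red marks. The selector at (508,160) is turned and up. Handing in.

```bash
python3 -c "
from workcell import *
print(finish_job())"
```

```text
the job is handed in; nothing more can be done
None
```

I did the three steps in order and handed the job in at about 15 s of the 67 s, still holding the panel down; the hand-in itself reports no verdict.

| Item | Last check |
|---|---|
| Selector | Pressed fully down, then turned clockwise. The camera put the turn at about 60.5° (1.055 rad), and it sprang back up (top at 98 mm). |
| Fastener | Turned about 61° clockwise. The slot is within about 0.01 rad of the red marks, and still lined up with the panel down. |
| Panel | Flat, with a slope of about 0.003 rad and the top at 83.6 mm. The closed fingers hold it on the pad with about 16 N down and about 10 N sideways. |
| Bystanders | None was touched. The last picture shows the jar, spool, screwdriver and bin in place. The board, meter and tape were not in that last crop and I did not measure them again. |

No check failed. The one odd reading was the final wrist view, which gave no panel reading on the strip I measured, so the flatness figure comes from the scene camera alone.

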